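# Refit the dial of the note-counting machine

### The arm

A 6-joint arm with a two-finger parallel gripper is mounted at the origin on the work surface. World frame = base frame: x ahead of the robot, y to its left, z up, the work surface at z = 0. Lengths are in m, angles in rad, forces in N, time in s.
With the tool pointing down it reaches from about 0.275 to 0.75 m from the base axis. Payload 10.2 kg.
Tool frame: the origin (TCP) lies midway between the tips of the shut fingers; the grasp point (between the pads) lies 19 mm behind it (env.hold_point_z is the distance from the TCP to the grasp point, in m); x points along the fingers, z is the direction in which the jaws open and shut, and the axes are right-handed (so a half turn about x gives the same grasp; the last joint's range is limited). The gripper opens to 85 mm and grips with 20 to 120 N. Pads are 22 mm wide; open, the fingers measure 114 mm over their backs; the gripper's body (76 mm by 85 mm) begins 54 mm behind the grasp point. The pads swing forward as they close: fully open they stand 13 mm farther back than shut.
Start: joints at [1.113, 0.313, 1.498, -0, 1.331, -0.223], TCP at [0.122, 0.511, 0.231] pointing down, gripper open.
Joint ranges: [-2.94, 2.94], [-0.97, 2.17], [0.19, 2.56], [-1.23, 4.37], [0.02, 3.11], [-2.88, 2.88]. Speed limits (rad/s): [2.39, 2.39, 3.01, 3.14, 3.14, 3.14].

### API

Orientations are given as a unit quaternion [x, y, z, w].
In Python, from bench import env, kinematics, monitor, eyes, job gives the robot as it stands. The module is installed in compiled form; this text tells all that it offers. Calls block until the motion is done:
- env.reach(position, orientation): joint-space move of the TCP to a pose.
- env.movel(position, velocity=0.15, frame=None, guard=None): straight line of the TCP; frame=None keeps the orientation; velocity is the mean speed in m/s. With guard (N) it stops when the force on the tool has changed by that much, and returns True; else False.
- env.set_joints(angles): joint-space move.
- env.release() and env.close_gripper(effort=None): open the fingers fully, or close them until they stop; effort is the grip in N (None keeps the last).
- env.hold(seconds).
- kinematics.ik(position, orientation): joint angles nearest the present ones, or None.
- monitor.sense(): the state.
- eyes.grab_frame(name): name is "side" or "top"; returns a dict with "frame" (384x512x3 uint8, red, green, blue), "mtx" (3x3 intrinsics, pixels), "view" (4x4, takes a point from world to camera coordinates). Camera axes: x right, y down, z forward; pixel columns grow to the right and rows downward; lengths in m; the calibration is good to about 2 mm. A picture is of the moment at which its call begins. There is no depth.
A pose or a line that the arm cannot do raises env.MotionError and nothing moves.
- job.hand_in(): hands the job in, once; it reports no verdict.
The state is a dict: "clock": time; "joints": joint angles; "qvel": joint speeds; "joint_efforts": joint torques, N m; "position": TCP position; "ee_rot": TCP orientation; "contact_force": force on the tool from outside, world axes, zero at the start; "ft_torque": the same for the moment, N m; "finger_gap": opening from 0.0 (shut) to 1.0 (fully open).
Only numpy, scipy, OpenCV 4.12 (cv2) and the standard library are available. Lean on these libraries where they do the work, as an engineer would, in place of code of your own. Each camera call takes 0.05 s, during which the arm holds its last target.

### The job

The note-counting machine needs its dial back: lay the silver dial plate, collar up, over the spindle and flat and square into the recess in the machine's deck, then fit the blue knob on the D-shaped spindle, with its white pointer on the side of the spindle's red flat, and push it fully on. Finish while still gripping the knob and holding it pressed right down against the spindle's spring; do not let go. Leave the other things on the desk where they are.

Things in the scene. Friction and masses are not known exactly. Their poses are not given: they have to be found in the camera images.
- dial_plate: loose silver dial plate, 80 (x) x 60 (y) x 8 mm, with black tick marks and a grey square collar (34 x 34 mm, 14 mm high, so its top is 22 mm above the underside) in its middle; a square hole 22 x 22 mm runs through both. The lowest 2 mm of the plate is 2 mm smaller on each side (lead-in). About 90 g, lies flat on the desk, collar up. Origin: centre of the underside, z up; it may go in either way round (a half turn is the same). The collar is the part to grip.
- recess (a point): centre of the floor of the rectangular recess in the grey deck of the white note-counting machine; recess 83 (x) x 63 (y) mm, 6 mm deep, so the deck is 6 mm above this point and the point is 69 mm above the desk. The spindle stands in its middle. Axes: x along the 83 mm sides, z up. The deck reaches 120 mm to -x, 130 mm to +x and 80 mm to +y of this point; to -y, from 140 to 310 mm, stands the hopper tower, its top 116 mm above this point. The machine is fixed.
- spindle_top (a point): centre of the top end of the upright steel D-spindle: 16 mm in diameter, with one flat 4 mm from the axis, its face and a line on the top end painted red; the top 3 mm is about 1.5 mm smaller (lead-in). The top stands 46 mm above the recess floor, 24 mm above the collar of a seated plate. Axes: z up, x points from the axis to the flat. It sinks when pressed (see the joint) and turns only stiffly (0.2 N m).
- plunger (a joint): how far the sprung spindle is pushed down, in m: 0 at rest, 0.006 at its stop. The spring takes 2.6 N to start and about 10.4 N at the stop.
- knob: loose blue knob, about 50 g, standing on the desk: round skirt 40 mm in diameter and 22 mm high, on it a bar grip 38 (x) x 14 (y) x 20 mm, total height 42 mm. From below it has a D-shaped blind bore 16 mm deep, about 1 mm wider all round than the spindle, its flat 5 mm from the axis on the +x side. Origin: centre of the underside, z up; x runs along the bar to the white pointer line, so the pointer marks the bore's flat.
- knob_seat (a point): centre of the closed end of the knob's bore, 16 mm above the knob's origin; touches the spindle's top when the knob is fully on
- knob_pointer (a point): tip of the knob's white pointer line, 19.5 mm to +x of its axis and 42 mm above its underside
- stamp: wooden hand stamp, loose, a bystander to leave where it is; origin: centre of its underside
- sanitizer: sanitizer bottle, loose, a bystander to leave where it is; origin: centre of its underside
- stapler: stapler, loose, a bystander to leave where it is; origin: centre of its underside
- calculator: calculator, loose, a bystander to leave where it is; origin: centre of its underside
- mouse: mouse, loose, a bystander to leave where it is; origin: centre of its underside
- mug: mug, loose, a bystander to leave where it is; origin: centre of its underside
Not all that is in view belongs to the job. Several things have the shape of the knob; the one meant has the colours described above.

How it is judged:
On the way, in this order (a step that is already met when the one before it is completed fails the run):
1. the dial plate lies flat and square on the floor of the recess, let go (z of dial_plate in the frame of recess between -0.002 and 0.002 m and horizontal distance between dial_plate and recess below 0.0035 m and angle between the x axis of dial_plate and the x axis of recess, either way round below 0.07 rad and angle between dial_plate's own z axis and vertical below 0.035 rad and contact force between the fingers and dial_plate below 0.2 N), for 0.2 s.
2. the knob is fully on the spindle, flats matched (z of dial_plate in the frame of recess between -0.002 and 0.002 m and horizontal distance between dial_plate and recess below 0.0035 m and angle between the x axis of dial_plate and the x axis of recess, either way round below 0.07 rad and angle between dial_plate's own z axis and vertical below 0.035 rad and z of knob_seat in the frame of spindle_top between -0.0025 and 0.002 m and horizontal distance between knob_seat and spindle_top below 0.003 m and x of knob_pointer in the frame of spindle_top above 0.015 m and angle between the x axis of knob and the x axis of spindle_top, either way round below 0.22 rad and angle between knob's own z axis and vertical below 0.12 rad), for 0.2 s.
At the end, for the whole second after the job is handed in: Plate on the recess floor (2 mm height, 3.5 mm centre, 0.07 rad square, 0.035 rad level); knob fully on (bore end within 2 mm of spindle top, 3 mm of axis, pointer within 0.22 rad of the flat, tilt < 0.12 rad); fingers still grip it (> 2 N), spindle held down > 4 of 6 mm (all of step 2 and value of joint plunger above 0.004 m and contact force between the fingers and knob above 2 N and velocity of joint plunger below 0.01 m/s); the arm keeps its last pose, push and grip.
It fails at once if one of the other loose things on the desk is moved by more than 3 cm or tipped over (distance of any of stamp, sanitizer, stapler, calculator, mouse, mug from where it was at the start of the episode above 0.03 m or angle between any of stamp, sanitizer, stapler, calculator, mouse, mug's own z axis and vertical above 0.4 rad).
It also fails if it takes over 64 s, if anything falls off the work surface, if the arm or the gripper's body presses on something with over 40 N, if the wrist force passes 120 N, or if a joint passes its speed limit or range.

## Working session

There is one attempt and no reset: what is moved stays moved. The work goes in short steps, each a Python script; the robot and the scene stay as the last script left them, time stands still between calls to the robot, and variables do not carry over. Pictures are saved under pics/ and viewed, and the job is handed in when it is done.

```bash
mkdir -p pics
python3 - <<'E'
from bench import env, kinematics, monitor, eyes, job
import cv2, numpy as np, pickle
s=monitor.sense(); print(s['clock'],s['position'],s['ee_rot'],s['finger_gap'],env.hold_point_z)
d={}
for n in ("side","top"):
    f=eyes.grab_frame(n); d[n]=f
    cv2.imwrite(f"pics/{n}0.png",f["frame"][:,:,::-1])
    print(n,f["mtx"].tolist(),np.round(f["view"],4).tolist())
pickle.dump(d,open("f0.pkl","wb"))
E
```

```text
0.0 [0.12202516 0.51035672 0.23073431] [-0.43819168  0.55553042  0.4378049   0.55470791] 1.0028569223949753 0.0187
side [[435.321013518162, 0.0, 250.37724488610021], [0.0, 435.321013518162, 192.88806394321], [0.0, 0.0, 1.0]] [[0.669, -0.743, -0.0196, -0.2175], [-0.5687, -0.4947, -0.6572, 0.4183], [0.4785, 0.4508, -0.7535, 0.7246], [0.0, 0.0, 0.0, 1.0]]
top [[421.7468919860434, 0.0, 255.57706482428839], [0.0, 421.7468919860434, 188.31630666789718], [0.0, 0.0, 1.0]] [[-0.0039, -1.0, 0.0084, 0.1811], [-0.9927, 0.0029, -0.1203, 0.5132], [0.1203, -0.0088, -0.9927, 1.081], [0.0, 0.0, 0.0, 1.0]]
```

View pics/side0.png

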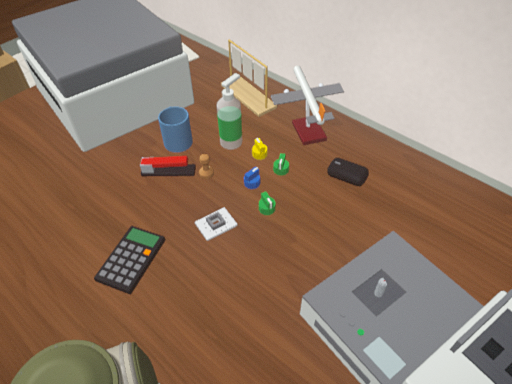

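View pics/top0.png

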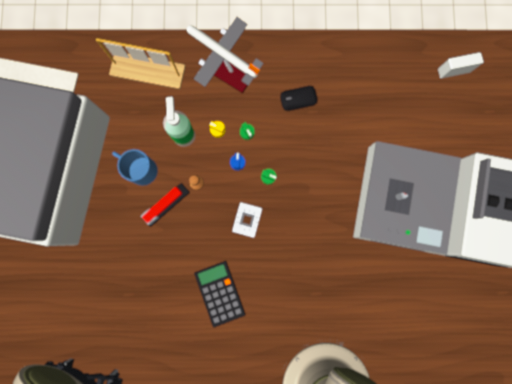

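Run:
```python
import cv2, numpy as np, pickle
d=pickle.load(open("f0.pkl","rb"))
def crop(n,x,y,w,h,k,out):
    return cv2.resize(d[n]["frame"][y:y+h,x:x+w,::-1],None,fx=k,fy=k,interpolation=cv2.INTER_CUBIC)
a=crop("side",190,135,100,110,4,'');b=crop("top",205,115,100,130,4,'')
b=cv2.resize(b,(int(b.shape[1]*a.shape[0]/b.shape[0]),a.shape[0]))
cv2.imwrite("pics/c1.png",np.hstack([a,b]))
cv2.imwrite("pics/c2.png",np.hstack([crop("side",345,260,66,66,6,''),crop("top",370,165,66,66,6,'')]))
cv2.imwrite("pics/c3.png",np.hstack([crop("top",225,145,60,100,6,'')]))
```

```text
(no output)
```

View pics/c1.png

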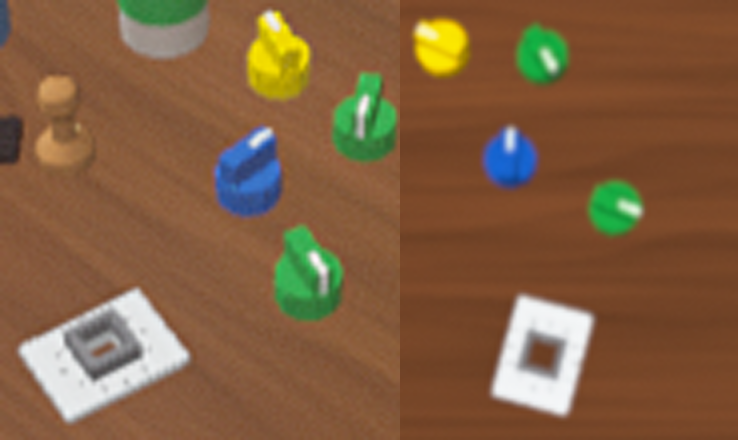

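View pics/c2.png

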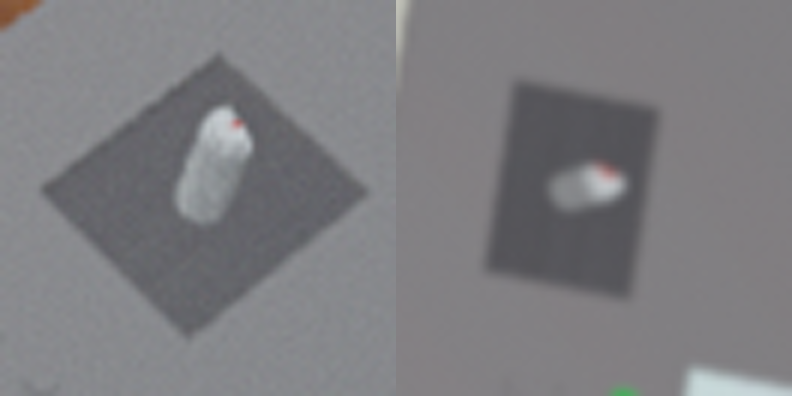

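View pics/c3.png

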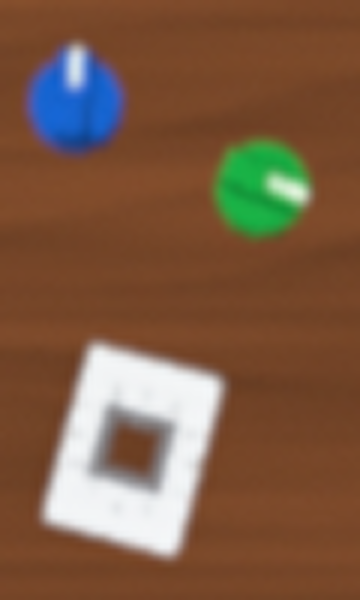

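```bash
cat > h.py <<'E'
import numpy as np, cv2
def proj(f,P):
    P=np.atleast_2d(P); q=P@f["view"][:3,:3].T+f["view"][:3,3]; q=q@f["mtx"].T
    return q[:,:2]/q[:,2:]
def ray(f,uv,z):
    R=f["view"][:3,:3];t=f["view"][:3,3]; c=-R.T@t
    d=R.T@np.linalg.solve(f["mtx"],[uv[0],uv[1],1.]); return c+d*(z-c[2])/d[2]
def crop(fr,x,y,w,h,k):
    return cv2.resize(fr[y:y+h,x:x+w,::-1],None,fx=k,fy=k,interpolation=cv2.INTER_CUBIC)
def Rz(a): return np.array([[np.cos(a),-np.sin(a),0],[np.sin(a),np.cos(a),0],[0,0,1]])
E
python3 - <<'E'
import pickle; from h import *
from scipy.optimize import minimize
d=pickle.load(open("f0.pkl","rb"))
th=np.linspace(0,2*np.pi,48,endpoint=False)
disc=lambda r,z:np.c_[r*np.cos(th),r*np.sin(th),0*th+z]
box=lambda a,b,z:np.array([[sx*a/2,sy*b/2,z] for sx in(-1,1) for sy in(-1,1)])
knob=[np.vstack([disc(.02,0),disc(.02,.022)]),np.vstack([box(.038,.014,.022),box(.038,.014,.042)])]
plate=[np.vstack([box(.076,.056,0),box(.076,.056,.002),box(.08,.06,.002),box(.08,.06,.008)]),np.vstack([box(.034,.034,.008),box(.034,.034,.022)])]
def sil(f,parts,p,shape,S=8):
    m=np.zeros((shape[0]*S,shape[1]*S),np.uint8)
    for P in parts:
        q=P@Rz(p[2]).T+[p[0],p[1],0]
        uv=(proj(f,q)-[X0,Y0]+.5)*S-.5
        cv2.fillConvexPoly(m,cv2.convexHull(np.round(uv*16).astype(np.int32)),255,shift=4)
    return cv2.GaussianBlur(cv2.resize(m,shape[::-1],interpolation=cv2.INTER_AREA).astype(float)/255,(0,0),.7)
rois={'knob':{'side':(236,160,32,36),'top':(222,145,30,32)},'plate':{'side':(188,202,56,42),'top':(225,196,44,46)}}
def score(name,fr):
    fr=fr.astype(float)
    if name=='knob': v=fr[...,2]-fr[...,0]; lo,hi=-40,70
    else: v=fr[...,2]; lo,hi=35,130
    return np.clip((v-lo)/(hi-lo),0,1)
for name,parts,cam0 in (('knob',knob,(237,161)),('plate',plate,(247,219))):
    c=ray(d['top'],cam0,.01)
    for cams in (('top',),('side',),('top','side')):
        best=None
        for a0 in ([0.,] if name=='knob' else [-.2,]):
            def cost(p):
                global X0,Y0
                e=0
                for n in cams:
                    X0,Y0,w,h=rois[name][n]
                    M=score(name,d[n]["frame"][Y0:Y0+h,X0:X0+w])
                    s=sil(d[n],parts,(p[0],p[1],p[2]*10),(h,w))
                    e+=((M-s)**2).sum()
                return e
            r=minimize(cost,[c[0],c[1],a0/10],method='Nelder-Mead',options=dict(initial_simplex=[[c[0],c[1],a0/10],[c[0]+.006,c[1],a0/10],[c[0],c[1]+.006,a0/10],[c[0],c[1],a0/10+.02]],xatol=1e-5,fatol=1e-4))
            print(name,cams,np.round([r.x[0],r.x[1],r.x[2]*10],4),round(r.fun,2))
cv2.imwrite("pics/s1.png",crop(d['side']['frame'],365,268,40,44,16))
cv2.imwrite("pics/s2.png",crop(d['top']['frame'],382,176,38,42,16))
for n,(x,y,w,h) in (('side',(375,275,16,14)),('top',(392,188,16,14))):
    a=d[n]['frame'][y:y+h,x:x+w].astype(int); print(n,x,y); print(a[...,0]-a[...,1])
E
```

```text
knob ('top',) [0.5881 0.2288 0.0431] 5.53
knob ('side',) [ 0.5829  0.2281 -0.0286] 13.16
knob ('top', 'side') [0.5853 0.229  0.0051] 35.53
plate ('top',) [ 0.4326  0.2031 -0.2642] 113.65
plate ('side',) [ 0.4287  0.2028 -0.2736] 160.09
plate ('top', 'side') [ 0.4303  0.2032 -0.2674] 287.84
side 375 275
[[ 0  2 -1 -2  0 -1 -1  0  0  1  1  0  0 -1 -3 -2]
 [-2  0 -1  0  1  1  1 -4  2  3  0  2 -1  2  0 -1]
 [ 4  2  0  0  1  0 -2 -1 -3 -1  2  1  0  0  1  1]
 [ 0  3 -1  2 -2 -3 -5 -7 -5 -3  0 -1  0  2  0 -1]
 [ 2  1 -2 -2 -3 -4 -4 -6 -4  2  0 -1  2 -2  0 -1]
 [ 0  2  0 -2 -6 -7 -6 -3 16 56 23  2 -2  1  1 -1]
 [-2 -1 -1 -6 -6 -6 -5 -5  8 19  3 -1  1  2  1  0]
 [ 0  2 -1 -5 -5 -5 -5 -5 -4 -6 -5 -2 -5  1  0 -4]
 [ 0  2 -3 -5 -5 -7 -4 -4 -6 -6 -5 -6  0  0  0  0]
 [-3  1 -3 -5 -3 -5 -5 -5 -6 -5 -5 -5  1  3 -3 -2]
 [ 0 -3 -5 -4 -4 -4 -3 -7 -4 -5 -3 -5 -2  0  0 -1]
 [-4 -4 -4 -6 -4 -4 -4 -5 -4 -5 -5 -4  0 -2 -1 -2]
 [-2 -4 -5 -3 -5 -6 -3 -5 -5 -5 -5 -2 -2 -1 -1 -2]
 [-2 -7 -6 -4 -4 -5 -3 -6 -6 -3 -3 -1 -1 -1  2  0]]
top 392 188
[[ 1  1  1  0  0  1  0  0  0  0  1  1  1  1  1  1]
 [ 0  1  1  1  1  0  1  0  0  0  0  1  0  0  1  0]
 [ 0  0  0  1  0  1  1  0  0  0  1  2  2  0  0  1]
 [-1  0  0  0  0  0  0  0  0  1  3  9  8  5  1  0]
 [ 0  0 -1  0  0  0 -1 -1 -1  0  5 16 22 20 10  4]
 [ 0  0 -1  0  1  0 -1 -2 -2 -2  1 14 28 35 23  7]
 [ 0  0  1  1  0 -2 -1 -2 -2 -4 -2  5 19 28 19  7]
 [ 1  0  0 -1 -1 -2 -1 -1 -2 -3 -4 -3  3  6  4 -1]
 [ 1  0  1 -1 -1 -3 -2 -1 -2 -3 -4 -4 -4 -5 -4 -3]
 [ 1  0  1  0 -2 -2 -1 -2 -2 -1 -3 -4 -4 -4 -3 -2]
 [ 0  0  1  0 -1 -1 -2 -2 -2 -1 -2 -3 -2 -2 -2  0]
 [ 0  0  0  1  0 -1 -1 -1 -1 -1 -1 -1  0  0  0  0]
 [ 0  1  1  0  1  0  0  0  0  0  0  1  1  1  0  0]
 [ 0  1  0  1  1  0  1  0  1  0  1  0  1  0  0  0]]
```

View pics/s1.png

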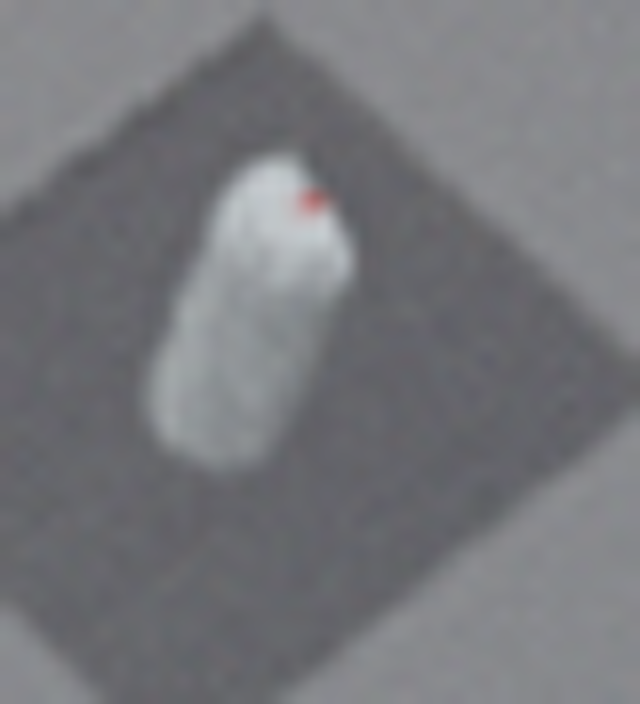

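View pics/s2.png

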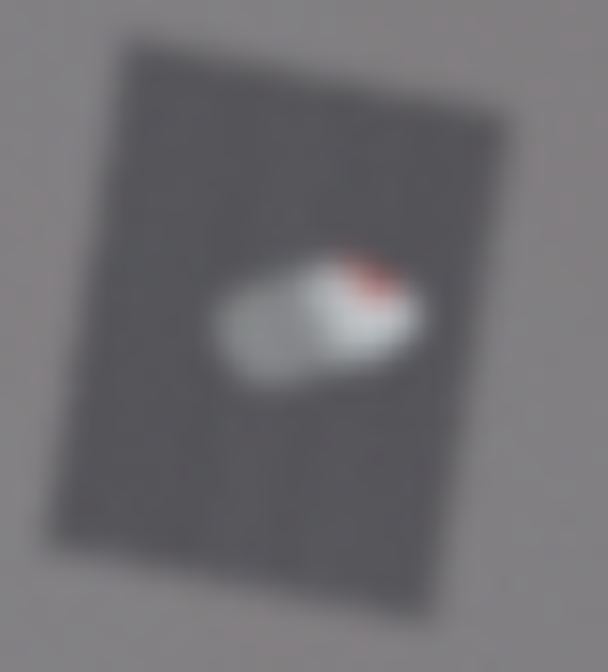

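Run:
```python
import pickle; from h import *
from scipy.optimize import least_squares, minimize
d=pickle.load(open("f0.pkl","rb"))
up=lambda P,o,k:(np.array(P)+.5)/k-.5+np.array(o)
tp=up([(127,42),(512,112),(432,618),(52,545)],(382,176),16)  # img UL,UR,LR,LL = (+x+y),(+x-y),(-x-y),(-x+y)
sd=up([(219,54),(368,192),(190,338),(40,189)],(345,260),6)
# side: up(row small)= +x+y ; right=+x-y ; down -x-y; left -x+y
loc=np.array([[.0415,.0315,.075],[.0415,-.0315,.075],[-.0415,-.0315,.075],[-.0415,.0315,.075]])
for nm,cs in (('top',[('top',tp)]),('side',[('side',sd)]),('both',[('top',tp),('side',sd)])):
    f=lambda p:np.concatenate([(proj(d[n],loc@Rz(p[2]).T+[p[0],p[1],0])-m).ravel() for n,m in cs])
    r=least_squares(f,[.47,-.2,-.15],x_scale=[.01,.01,.1]); print(nm,np.round(r.x,4),np.round(r.fun,2))
th=np.linspace(0,2*np.pi,48,endpoint=False)
disc=lambda r,z:np.c_[r*np.cos(th),r*np.sin(th),0*th+z]
def parts(a):
    def D(r,z):
        q=disc(r,z); q[:,0]=np.minimum(q[:,0],.004); return q@Rz(a).T
    return [np.vstack([D(.008,.069),D(.008,.112)]),np.vstack([D(.008,.112),D(.00725,.112),D(.00725,.115)])]
rois={'side':(370,273,24,28),'top':(391,186,22,18)}
def cost(p,cams):
    e=0
    for n in cams:
        x,y,w,h=rois[n]; S=8
        fr=d[n]['frame'][y:y+h,x:x+w].astype(float).max(2)
        M=np.clip((fr-(105 if n=='side' else 88))/60,0,1)
        m=np.zeros((h*S,w*S),np.uint8)
        for P in parts(p[2]*100):
            uv=(proj(d[n],P+[p[0],p[1],0])-[x,y]+.5)*S-.5
            cv2.fillConvexPoly(m,cv2.convexHull(np.round(uv*16).astype(np.int32)),255,shift=4)
        s=cv2.GaussianBlur(cv2.resize(m,(w,h),interpolation=cv2.INTER_AREA)/255.,(0,0),.8)
        e+=((s-M)**2).sum()
    return e
for cams in (('top',),('side',),('top','side')):
    for a in (-.2,-.7,-1.2):
        p=np.array([.472,-.2,a/100])
        r=minimize(cost,p,args=(cams,),method='Nelder-Mead',options=dict(initial_simplex=[p,p+[.005,0,0],p+[0,.005,0],p+[0,0,.003]],xatol=1e-5,fatol=1e-4))
        print(cams,np.round(r.x*[1,1,100],4),round(r.fun,2))
for n,x,y,w,h in (('side',383,280,3,2),('top',402,191,6,5)):
    a=d[n]['frame'][y:y+h,x:x+w].astype(float); wgt=np.clip(a[...,0]-a[...,1],0,None); gy,gx=np.mgrid[y:y+h,x:x+w]
    c=np.array([(gx*wgt).sum(),(gy*wgt).sum()])/wgt.sum()
    dx,dy=gx-c[0],gy-c[1]; C=np.array([[(wgt*dx*dx).sum(),(wgt*dx*dy).sum()],[(wgt*dx*dy).sum(),(wgt*dy*dy).sum()]])/wgt.sum()
    print(n,c,ray(d[n],c,.115),np.linalg.eigh(C))
```

```text
top [ 0.4877 -0.1832 -0.1937] [-0.2  -0.41  0.21 -0.12  0.47  0.34 -0.48  0.18]
side [ 0.4837 -0.1832 -0.1994] [ 0.1  -0.5   0.72 -0.3  -0.33  0.48 -0.48  0.18]
both [ 0.4854 -0.1831 -0.1973] [-0.12  0.44  0.28  0.82  0.42  1.28 -0.52  1.02  0.46 -1.11  1.1  -0.99
  0.18 -0.2  -0.02 -0.41]
('top',) [ 0.4783 -0.2194  1.4195] 58.08
('top',) [ 0.4775 -0.2217  0.1594] 58.97
('top',) [ 0.4768 -0.2224 -0.6214] 58.65
('side',) [ 0.4837 -0.1827 -0.4963] 23.09
('side',) [ 0.4818 -0.1832 -2.1425] 24.72
('side',) [ 0.4824 -0.1835 -1.8006] 24.4
('top', 'side') [ 0.4857 -0.1828 -0.7938] 38.43
('top', 'side') [ 0.4616 -0.1891 -1.3669] 179.53
('top', 'side') [ 0.4615 -0.1891 -1.3655] 179.47
side [384.016 280.24 ] [ 0.48519237 -0.18415105  0.115     ] EighResult(eigenvalues=array([0.17389031, 0.40825369]), eigenvectors=array([[-0.19055137, -0.98167723],
       [-0.98167723,  0.19055137]]))
top [404.66225166 192.91721854] [ 0.49117152 -0.18310324  0.115     ] EighResult(eigenvalues=array([0.78987599, 1.66204498]), eigenvectors=array([[ 0.5169461 , -0.85601795],
       [-0.85601795, -0.5169461 ]]))
```

Run:
```python
import pickle; from h import *
from scipy.optimize import minimize
d=pickle.load(open("f0.pkl","rb"))
rois={'side':(376,274,16,14),'top':(394,185,20,16)}
obs={n:np.clip((lambda a:a[...,0]-a[...,1])(d[n]['frame'][y:y+h,x:x+w].astype(float))+2,0,None)/ (200) for n,(x,y,w,h) in rois.items()}
for n in obs: print(n,obs[n].sum()) 
base={'top':(.4877,-.1832),'side':(.4837,-.1830)}
def ren(n,rect,a,off,sig):
    x,y,w,h=rois[n];S=16
    r0,r1,hw=rect
    P=np.array([[r0,-hw,.115],[r1,-hw,.115],[r1,hw,.115],[r0,hw,.115]])@Rz(a).T+[*(np.array(base[n])+off),0]
    uv=(proj(d[n],P)-[x,y]+.5)*S-.5
    m=np.zeros((h*S,w*S),np.uint8); cv2.fillConvexPoly(m,np.round(uv*16).astype(np.int32),255,shift=4)
    return cv2.GaussianBlur(cv2.resize(m,(w,h),interpolation=cv2.INTER_AREA)/255.,(0,0),sig)
def cost(p,kind):
    a=p[0]; rect=(.004-abs(p[1])/100,.004,abs(p[2])/100) 
    e=0
    for i,n in enumerate(('side','top')):
        off=np.array(p[3+2*i:5+2*i])/100
        s=ren(n,rect,a,off,.5 if n=='side' else 1.0)
        g=(s*obs[n]).sum()/max((s*s).sum(),1e-9)
        e+=((g*s-obs[n])**2).sum()/(obs[n]**2).sum()+ (off**2).sum()/.0006**2*.03
    return e
for kind,l,hw in (('chord',.15,.6),('radial',.4,.1)):
  for a in np.arange(-1.4,.5,.2):
    f=lambda q:cost([a,*q],kind)
    r=minimize(f,[l,hw,0,0,0,0],method='Powell',options=dict(maxiter=40))
    print(kind,round(a,2),round(r.fun,3),np.round(np.abs(r.x[:2])*10,2),np.round(r.x[2:]*10,2))
```

```text
side 2.0
top 5.005000000000001
chord -1.4 0.943 [4.29 1.7 ] [0.84 0.42 0.88 0.43]
chord -1.2 0.798 [3.21 1.27] [0.67 0.82 0.63 0.38]
chord -1.0 0.664 [3.35 0.24] [0.29 0.31 0.73 0.4 ]
chord -0.8 0.542 [3.04 1.03] [0.01 0.52 0.51 0.36]
chord -0.6 0.485 [2.98 1.08] [-0.26  0.25  0.29  0.25]
chord -0.4 0.482 [3.06 0.26] [-0.15  0.02  0.28  0.07]
chord -0.2 0.497 [3.45 0.69] [-0.33 -0.54  0.24 -0.04]
chord -0.0 0.544 [3.01 1.01] [-0.62 -0.86  0.19 -0.01]
chord 0.2 0.682 [3.48 0.1 ] [-0.24 -1.24  0.18 -0.08]
chord 0.4 0.74 [3.89 0.09] [-0.23 -1.13  0.38 -0.37]
radial -1.4 0.956 [4.72 1.96] [0.78 0.29 0.93 0.35]
radial -1.2 0.794 [3.25 1.28] [0.62 0.87 0.76 0.48]
radial -1.0 0.668 [3.25 0.19] [0.19 0.41 0.98 0.42]
radial -0.8 0.558 [3.48 0.54] [-0.    0.17  0.56  0.26]
radial -0.6 0.487 [3.15 1.04] [-0.19  0.19  0.31  0.2 ]
radial -0.4 0.485 [3.21 0.27] [-0.04  0.    0.27  0.01]
radial -0.2 0.499 [3.43 0.61] [-0.42 -0.53  0.24  0.02]
radial -0.0 0.551 [3.12 1.08] [-0.41 -0.78  0.25 -0.05]
radial 0.2 0.658 [3.24 0.97] [-0.42 -1.26  0.27 -0.24]
radial 0.4 0.794 [3.5  1.23] [-0.18 -1.59  0.38 -0.44]
```

```bash
cat >> h.py <<'E'
from scipy.spatial.transform import Rotation as Rn
def quat(a):  # jaw direction yaw a, tool down
    c,s=np.cos(a),np.sin(a)
    return Rn.from_matrix(np.array([[0,-s,c],[0,c,s],[-1,0,0]])).as_quat()
def jaw(q): 
    z=Rn.from_quat(q).as_matrix()[:,2]; return np.arctan2(z[1],z[0])
E
python3 - <<'E'
from h import *
from bench import env,kinematics,monitor
print(jaw(monitor.sense()['ee_rot']))
for nm,p,a in (('plate',(.4303,.2032,.0115),-.267),('place',(.4854,-.1831,.0805),-.197),('knobx',(.5853,.229,.03),0.),('knoby',(.5853,.229,.0235),1.571),('fin',(.4854,-.1831,.1165),-.47+1.571)):
    for k in (0,np.pi):
        q=kinematics.ik(p,quat(a+k)); print(nm,k,None if q is None else np.round(q,2))
E
```

```text
1.3359574304435415
plate 0 [ 0.19  0.52  1.87 -0.    0.76  0.46]
plate 3.141592653589793 [ 0.19  0.52  1.87 -0.    0.76 -2.68]
place 0 [-0.59  0.47  1.7  -0.    0.97 -0.39]
place 3.141592653589793 [-0.59  0.47  1.7  -0.    0.97  2.75]
knobx 0 [ 0.19  0.74  1.37 -0.    1.03  0.19]
knobx 3.141592653589793 None
knoby 0 [ 0.19  0.75  1.37 -0.    1.02 -1.38]
knoby 3.141592653589793 [ 0.19  0.75  1.37 -0.    1.02  1.76]
fin 0 [-0.59  0.42  1.67 -0.    1.05 -1.69]
fin 3.141592653589793 [-0.59  0.42  1.67 -0.    1.05  1.45]
```

Run:
```python
from h import *
from bench import env,kinematics,monitor,eyes
P=(.4303,.2032); a=-.267
env.reach([*P,.10],quat(a)); print(monitor.sense()['clock'])
env.movel([*P,.0115],velocity=.1,guard=15)
env.close_gripper(effort=40)
s=monitor.sense(); print(s['clock'],s['position'],s['finger_gap'],s['contact_force'])
env.movel([*P,.17],velocity=.15)
env.reach([.4854,-.1831,.17],quat(-.197))
s=monitor.sense(); print(s['clock'],s['position'],s['finger_gap'],s['contact_force'])
import pickle
d={n:eyes.grab_frame(n) for n in("side","top")}; pickle.dump(d,open("f1.pkl","wb"))
cv2.imwrite("pics/p1.png",np.hstack([crop(d['side']['frame'],320,200,130,140,3),crop(d['top']['frame'],360,140,130,140,3)]))
```

```text
1.7667
3.35 [0.43052651 0.20322933 0.01193167] 0.3804726753593561 [-1.17400483 -0.92549277  5.80159813]
6.0083 [ 0.48555754 -0.18217891  0.16992308] 0.38106168105762855 [-0.55573384 -0.23066889 -1.14452146]
```

View pics/p1.png

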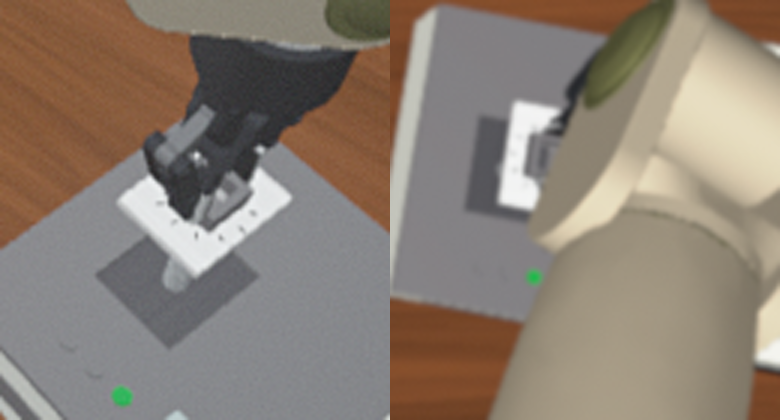

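Run:
```python
import pickle; from h import *
d=pickle.load(open("f1.pkl","rb"))
cv2.imwrite("pics/p2.png",crop(d['side']['frame'],352,250,74,50,10))
cv2.imwrite("pics/p3.png",crop(d['top']['frame'],383,165,50,50,12))
```

```text
(no output)
```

View pics/p2.png

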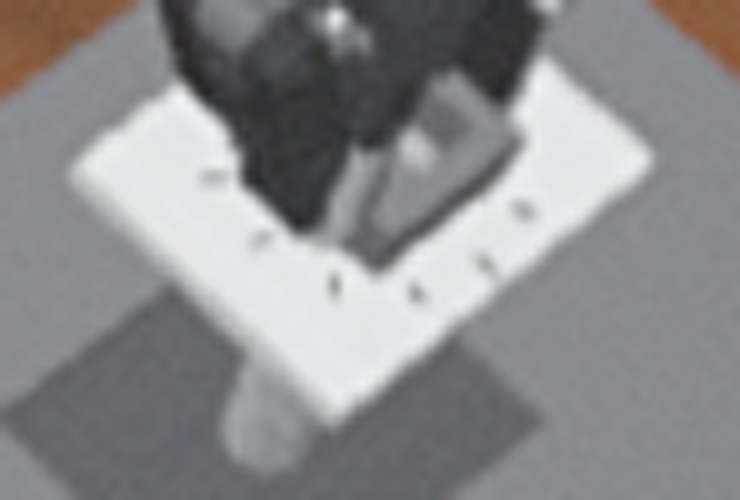

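View pics/p3.png

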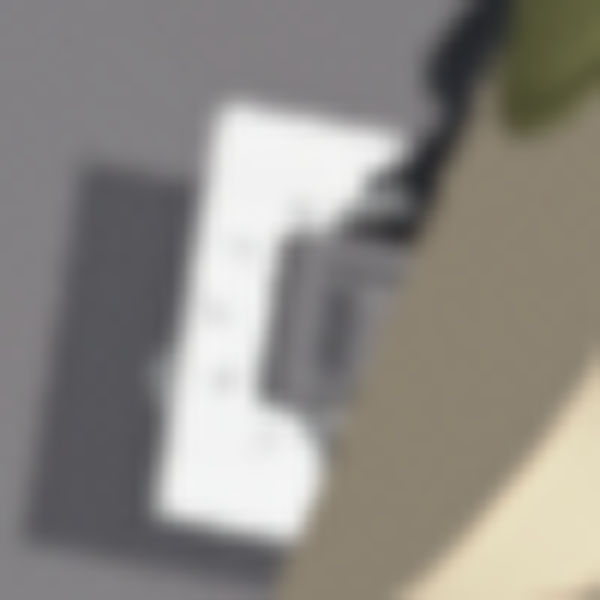

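Run:
```python
import pickle; from h import *
from scipy.optimize import least_squares
d=pickle.load(open("f1.pkl","rb"))
up=lambda P,o,k:(np.array(P)+.5)/k-.5+np.array(o)
z=.1699-.0119+.008
A=lambda L:np.array([[x*.04,y*.03,z] for x,y in L])
for n,m,loc,ref in (('top',up([(215,100),(157,520)],(383,165),12),A([(1,1),(-1,1)]),(.4877,-.1832,-.1937)),('side',up([(78,165),(337,410),(652,158)],(352,250),10),A([(-1,1),(-1,-1),(1,-1)]),(.4837,-.1832,-.1994))):
    f=lambda p:(proj(d[n],loc@Rz(p[2]).T+[p[0],p[1],0])-m).ravel()
    r=least_squares(f,[.47,-.2,-.15],x_scale=[.01,.01,.1]); print(n,np.round(r.x,4),'rel recess',np.round(r.x-ref,4),np.round(r.fun,2))
```

```text
top [ 0.4864 -0.1789 -0.1791] rel recess [-0.0013  0.0043  0.0146] [-0.11  0.61  0.11 -0.6 ]
side [ 0.482  -0.1814 -0.1938] rel recess [-0.0017  0.0018  0.0056] [-0.61 -0.19  0.19  0.24  0.41 -0.12]
```

Run:
```python
from h import *
from bench import env,kinematics,monitor,eyes
q=quat(-.2)
env.movel([.487,-.1848,.135],velocity=.08,frame=q)
s=monitor.sense(); print(s['clock'],s['position'],s['contact_force'])
g=env.movel([.487,-.1848,.090],velocity=.05,guard=8)
s=monitor.sense(); print(g,s['clock'],s['position'],s['contact_force'])
if not g:
    g=env.movel([.487,-.1848,.0795],velocity=.03,guard=6)
    s=monitor.sense(); print(g,s['clock'],s['position'],s['contact_force'])
import pickle
d={n:eyes.grab_frame(n) for n in("side",)}
cv2.imwrite("pics/p4.png",crop(d['side']['frame'],345,250,80,70,8))
```

```text
6.7 [ 0.4871541  -0.18481229  0.13519347] [ 0.25222438 -0.9704729  -0.5045936 ]
False 7.75 [ 0.48717691 -0.18487858  0.09030115] [ 0.23138994  0.14297092 -1.33554638]
True 8.1 [ 0.48712359 -0.18486902  0.08095992] [-0.91356526  1.07085531  5.06588118]
```

View pics/p4.png

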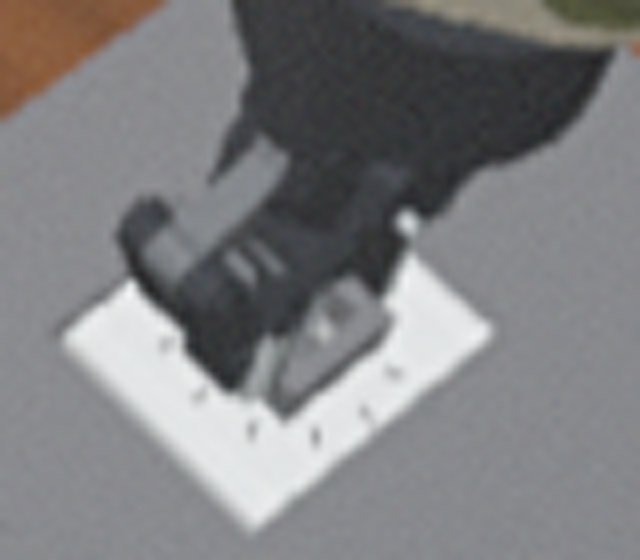

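Run:
```python
from h import *
from bench import env,kinematics,monitor,eyes
import pickle
env.release()
s=monitor.sense(); p=s['position']
env.movel([p[0],p[1],.19],velocity=.15)
d={}
d['side']=eyes.grab_frame('side')
env.reach([.587,.229,.12],quat(np.pi/2+.005))
d['top']=eyes.grab_frame('top'); d['side2']=eyes.grab_frame('side')
pickle.dump(d,open("f2.pkl","wb"))
cv2.imwrite("pics/p5.png",np.hstack([crop(d['side2']['frame'],340,255,80,70,5),crop(d['top']['frame'],370,165,66,70,5)]))
s=monitor.sense(); print(s['clock'],s['position'],s['contact_force'])
```

```text
11.3417 [0.58737848 0.22796235 0.12024766] [ 0.16402076 -0.96341605  0.24362482]
```

View pics/p5.png

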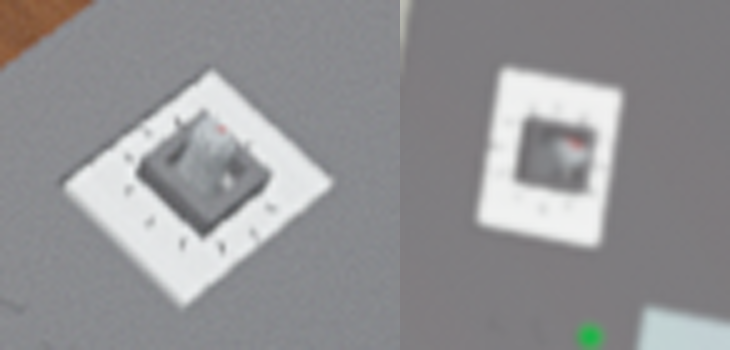

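The picture shows the plate flush in the recess with the spindle coming through the collar. Next is the knob.

Run:
```python
from h import *
from bench import env,kinematics,monitor,eyes
import pickle
env.movel([.587,.229,.024],velocity=.1,guard=12)
s=monitor.sense(); print(s['clock'],s['position'],s['contact_force'])
env.close_gripper(effort=60)
s=monitor.sense(); print(s['clock'],s['position'],s['finger_gap'],s['contact_force'])
env.movel([.587,.229,.17],velocity=.15)
env.reach([.487,-.1848,.17],quat(np.pi/2-.47)); env.hold(.2)
s=monitor.sense(); print(s['clock'],s['position'],s['finger_gap'],s['contact_force'])
d={n:eyes.grab_frame(n) for n in("side","top")}; pickle.dump(d,open("f3.pkl","wb"))
cv2.imwrite("pics/p6.png",np.hstack([crop(d['side']['frame'],350,225,70,80,5),crop(d['top']['frame'],375,160,70,80,5)]))
```

```text
12.45 [0.58741514 0.22909171 0.02471525] [ 0.09765074  0.6745278  -0.24991346]
13.1083 [0.58716779 0.2290414  0.02428118] 0.14511202511548912 [-0.25835553  0.70960337  2.2003279 ]
16.0 [ 0.48729493 -0.1842297   0.16992752] 0.14884200347850357 [ 0.12896207  0.35142578 -1.14658456]
```

View pics/p6.png

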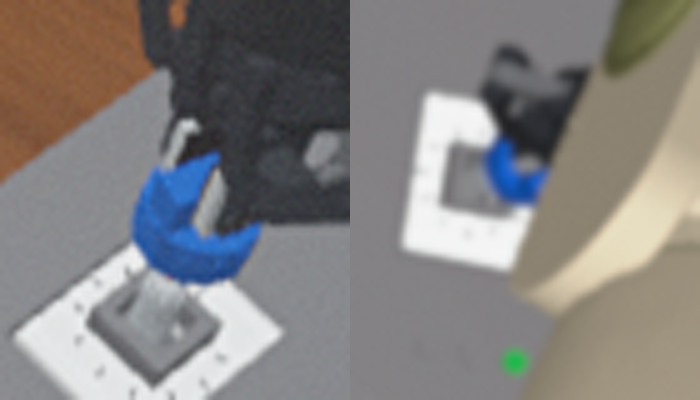

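Run:
```python
import pickle; from h import *
d=pickle.load(open("f3.pkl","rb"))
cv2.imwrite("pics/p7.png",np.hstack([crop(d['side']['frame'],370,250,40,55,11),crop(d['top']['frame'],395,180,30,55,11)]))
```

```text
(no output)
```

View pics/p7.png

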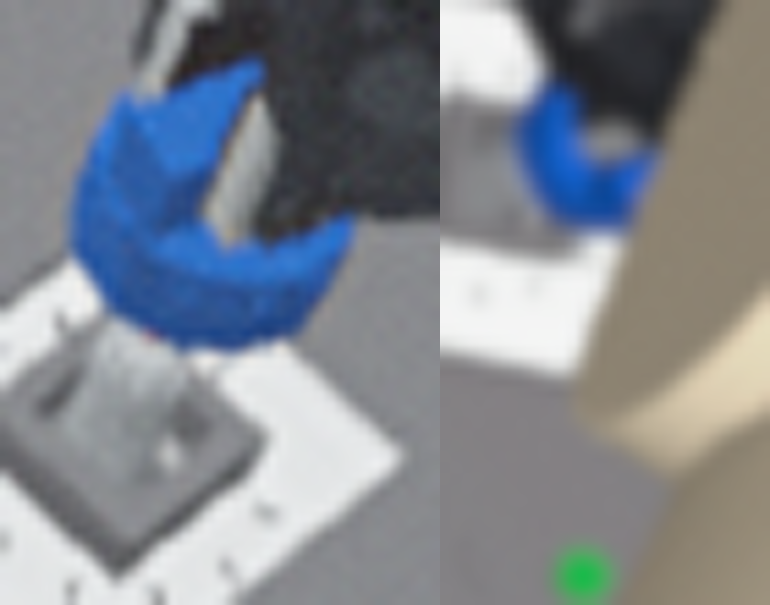

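Run:
```python
import pickle; from h import *
from scipy.optimize import least_squares
d=pickle.load(open("f3.pkl","rb"))
up=lambda P,o,k:(np.array(P)+.5)/k-.5+np.array(o)
m=up([(112,304),(130,322),(165,340),(200,350),(240,350),(280,338),(300,325)],(370,250),11)
w=np.array([ray(d['side'],u,.1456) for u in m])
r=least_squares(lambda p:np.hypot(w[:,0]-p[0],w[:,1]-p[1])-.02,[.485,-.184]); print('side',r.x,r.fun*1e3,'rel',r.x-[.4837,-.1832])
m=up([(516-440,140),(525-440,175),(550-440,208),(590-440,230),(625-440,232)],(395,180),11)
w=np.array([ray(d['top'],u,.1456+.015) for u in m])
r=least_squares(lambda p:np.hypot(w[:,0]-p[0],w[:,1]-p[1])-.02,[.485,-.184]); print('top',r.x,r.fun*1e3,'rel',r.x-[.4877,-.1832])
```

```text
side [ 0.48522442 -0.18401293] [-0.29446463  0.18084871  0.0653269   0.13334976 -0.05270755 -0.09170109
 -0.02028868] rel [ 0.00152442 -0.00081293]
top [ 0.48796535 -0.17903943] [ 0.02128772 -0.01286067 -0.05360951  0.08654069 -0.0395762 ] rel [0.00026535 0.00416057]
```

```bash
cat > tr.py <<'E'
from h import *
from bench import env,kinematics,monitor,eyes
def attempt(x,y,a,zt=.1235,g=4):
    s=monitor.sense()
    env.movel([x,y,.145],velocity=.06,frame=quat(np.pi/2+a)); env.hold(.1)
    f0=monitor.sense()['contact_force']
    hit=env.movel([x,y,zt],velocity=.04,guard=g)
    s=monitor.sense(); print('att',round(x,4),round(y,4),a,hit,round(s['clock'],2),np.round(s['position'],4),np.round(s['contact_force']-f0,2))
    return hit,s
E
python3 - <<'E'
from tr import *
hit,s=attempt(.4863,-.1837,-.47)
if hit and s['position'][2]>.126:
    hit,s=attempt(.4873,-.1842,-.47)
f=eyes.grab_frame('side')
cv2.imwrite("pics/p8.png",crop(f['frame'],350,240,70,70,8))
E
```

```text
att 0.4863 -0.1837 -0.47 False 17.45 [ 0.4864 -0.1837  0.1235] [ 0.89 -0.26 -0.38]
```

View pics/p8.png

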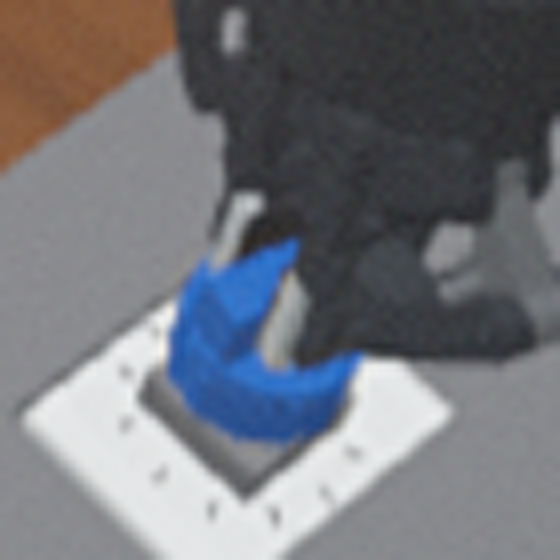

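Run:
```python
from tr import *
x,y=.4863,-.1837
def rd(a):
    env.reach([x,y,.1235],quat(np.pi/2+a)); env.hold(.15)
    s=monitor.sense(); t=s['ft_torque']; f=s['contact_force']
    print(round(a,2),round(s['clock'],2),np.round(t,3),np.round(f,2)); return t[2]
b=rd(-.47)
for sg in (1,-1):
    for k in range(1,6):
        a=-.47+sg*.06*k
        t=rd(a)
        if abs(t-b)>.06: break
    env.reach([x,y,.1235],quat(np.pi/2-.47))
rd(-.47)
```

```text
-0.47 17.9 [ 0.019 -0.031 -0.034] [0.05 0.53 0.53]
-0.41 18.3 [-0.002 -0.039  0.093] [ 0.21  0.46 -0.41]
-0.53 18.95 [-0.022  0.024  0.008] [ 1.63 -0.13 -0.84]
-0.59 19.35 [-0.009  0.019 -0.024] [ 0.13 -0.5  -0.58]
-0.65 19.75 [-0.013 -0.088  0.014] [ 0.05  0.02 -0.84]
-0.71 20.15 [-0.073 -0.296 -0.007] [ 1.06 -0.78 -1.29]
-0.77 20.55 [-0.23  -0.525  0.033] [ 2.59 -1.07 -0.34]
-0.47 21.34 [-0.001 -0.029  0.016] [ 0.17  0.02 -0.66]
```

Run:
```python
from tr import *
x,y=.4863,-.1837
def rd(a):
    env.reach([x,y,.1235],quat(np.pi/2+a)); env.hold(.1); T=[];F=[]
    for _ in range(4):
        env.hold(.03); s=monitor.sense(); T.append(s['ft_torque']);F.append(s['contact_force'])
    T=np.mean(T,0);F=np.mean(F,0)
    print(round(a,2),round(s['clock'],2),np.round(T,3),np.round(F,2)); return T
b=rd(-.47)
for a in (-.41,-.35,-.29,-.23,-.17,-.11):
    t=rd(a)
    if np.abs(t-b).max()>.2: break
rd(-.47)
```

```text
-0.47 21.82 [ 0.006  0.005 -0.014] [-0.03 -0.17 -0.66]
-0.41 22.31 [-0.01  -0.001  0.   ] [-0.03  0.24 -0.75]
-0.35 22.79 [-0.001  0.001 -0.025] [ 0.18 -0.2  -0.51]
-0.29 23.27 [-0.003 -0.051  0.006] [ 0.07  0.41 -0.82]
-0.23 23.76 [-0.15  -0.257 -0.014] [ 1.09 -0.62 -1.11]
-0.47 24.33 [-0.031  0.006 -0.009] [-0.15  0.01 -0.69]
```

Run:
```python
from tr import *
x,y=.4863,-.1837
env.close_gripper(effort=80)
for z in (.1220,.1205,.119,.118,.1175,.117):
    g=env.movel([x,y,z],velocity=.02,guard=25); env.hold(.2)
    F=[]
    for _ in range(4): env.hold(.03); s=monitor.sense(); F.append(s['contact_force'])
    F=np.mean(F,0); print(z,g,round(s['clock'],2),np.round(s['position'],4),np.round(F,2),round(s['finger_gap'],3))
    if F[2]>11: break
f=eyes.grab_frame('side'); t=eyes.grab_frame('top')
cv2.imwrite("pics/p9.png",np.hstack([crop(f['frame'],350,240,70,70,5),crop(t['frame'],370,160,70,70,5)]))
```

```text
0.122 False 25.13 [ 0.4864 -0.1837  0.1221] [-0.09 -0.03  2.79] 0.142
0.1205 False 25.72 [ 0.4864 -0.1837  0.1206] [-0.45 -0.16  4.37] 0.14
0.119 False 26.3 [ 0.4864 -0.1838  0.1192] [-0.75  0.41  6.  ] 0.141
0.118 False 26.88 [ 0.4864 -0.1838  0.1183] [-0.49  0.77  6.78] 0.138
0.1175 False 27.47 [ 0.4865 -0.1838  0.1179] [-0.61  0.81  7.29] 0.143
0.117 False 28.05 [ 0.4865 -0.1838  0.1174] [-1.38  0.87  8.31] 0.139
```

View pics/p9.png

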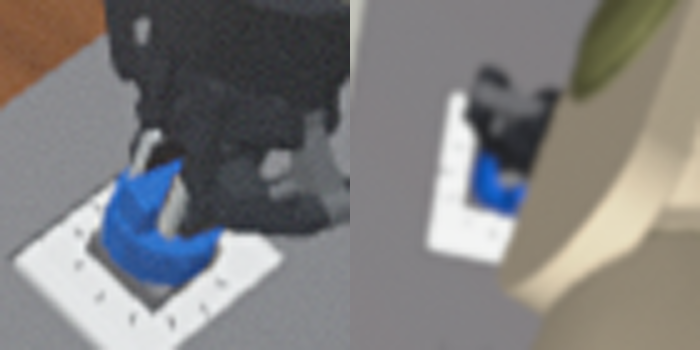

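Run:
```python
from tr import *
x,y=.4863,-.1837
for z in (.1164,.1159,.1154,.1149):
    g=env.movel([x,y,z],velocity=.02,guard=25); env.hold(.2)
    F=[]
    for _ in range(4): env.hold(.03); s=monitor.sense(); F.append(s['contact_force'])
    F=np.mean(F,0); print(z,g,round(s['clock'],2),np.round(s['position'],4),np.round(F,2),np.round(s['ft_torque'],2),round(s['finger_gap'],3))
    if F[2]>12: break
```

```text
0.1164 False 28.73 [ 0.4865 -0.1838  0.1171] [-1.63  0.98 10.13] [0.17 0.31 0.01] 0.139
0.1159 False 29.32 [ 0.4866 -0.1839  0.117 ] [-2.47  1.42 13.82] [ 0.32  0.47 -0.01] 0.144
```

Run:
```python
from tr import *
from bench import job
f=eyes.grab_frame('side'); t=eyes.grab_frame('top')
cv2.imwrite("pics/p10.png",cv2.resize(f['frame'][:,:,::-1],None,fx=1.5,fy=1.5))
env.hold(.3); s=monitor.sense(); print(s['clock'],s['position'],s['contact_force'])
```

```text
29.7167 [ 0.48664409 -0.18389721  0.1170319 ] [-1.88214307  1.24465283 13.95336134]
```

View pics/p10.png

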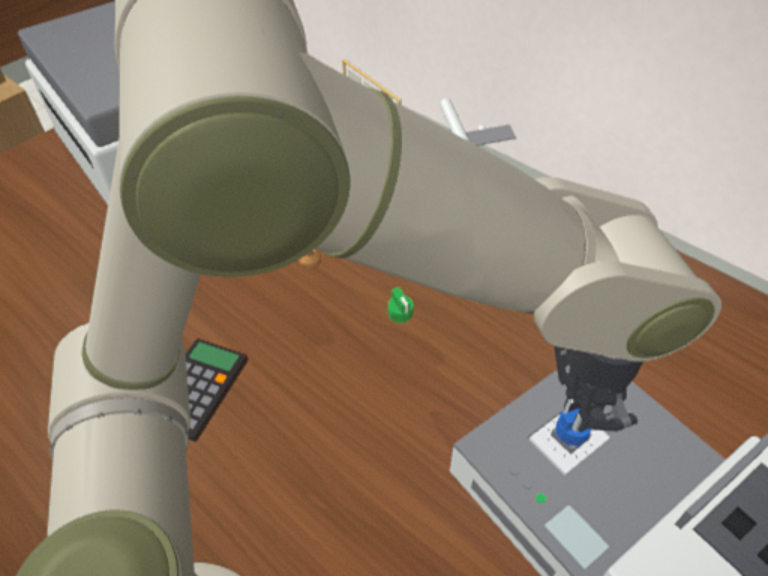

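The side picture shows the knob on the spindle at (573,428), the plate flush around it, and the desk items that are in view where they were.

Run:
```python
from bench import job; print(job.hand_in())
```

```text
the job is handed in; nothing more can be done
None
```

The dial plate is seated in the recess, and the blue knob is fully on the spindle. I handed the job in at about 30 s of the 64 s allowed, still gripping the knob and pressing it down; no verdict was reported.

**Plate:** I gripped it by the collar and lowered it onto the recess floor. Contact came at the expected height, about 69 mm, and the later pictures show it flush with no gap.

**Knob:** It slid on without resistance. Turning it gently each way met resistance at about -0.28 and -0.66 rad. My chosen angle of -0.47 rad is midway between them, so the pointer is on the flat side.

**Press:** Force rose with the spring, then climbed steeply at a tool height of 117.0 mm, so the spindle is at its 6 mm stop. The arm holds about 14 N there, with the grip set to 80 N.

**Checks that disagreed or were incomplete:**
- The two cameras differed by about 4 mm in x, and the top camera was also off by about 4 mm in y for things held high. I corrected the plate's position before lowering it. For the knob I relied mostly on the side camera.
- One early torque reading during the turning test was noisy, so I repeated that side with averaged readings.
- In the last full picture the arm hides several of the desk items, so I could not check all of them. The calculator, and the part of the stamp that shows, looked unmoved; no unexpected contact force showed in the readings I took.

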